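# Snap the cover onto the thermostat box

### The arm

A 6-joint arm with a two-finger parallel gripper is mounted at the origin on a cart in front of the work surface, level with it; the furniture and walls round the work are solid. World frame = base frame: x ahead of the robot, y to its left, z up, the work surface at z = 0. Lengths are in m, angles in rad, forces in N, time in s.
With the tool pointing down it reaches from about 0.35 to 0.85 m from the base axis. Payload 8.1 kg.
Tool frame: the origin (TCP) lies on the centre line of the jaws, within the pads' length; the fingertips stand 22 mm ahead of it and the grasp point (between the pads) lies 3 mm ahead of it; z points along the fingers, y is the line along which they close (so a half turn about z gives the same grasp; the last joint's range is limited). The gripper opens to 93 mm and grips with 3 to 60 N. Pads are 15 mm wide; open, the fingers measure 128 mm over their backs; the gripper's body (75 mm by 188 mm) begins 65 mm behind the grasp point.
Start: joints at [1.077, 0.13, 1.488, -0, 1.523, -0.085], TCP at [0.238, 0.551, 0.241] pointing down, gripper open.
Joint ranges: [-2.96, 2.96], [-0.89, 2.26], [0.02, 2.5], [-1.34, 4.48], [0, 2.73], [-2.66, 2.66]. Speed limits (rad/s): [2.39, 2.39, 2.79, 3.14, 3.14, 3.14].

### API

Orientations are given as a 3x3 rotation matrix whose columns are the frame's x, y, z axes.
In Python, from cell import env gives the robot as it stands. The module is installed in compiled form; this text tells all that it offers.
- The arm moves only by the tool carry_out, never from a script. Its arguments are lists of equal length, an entry for each row: "twist": the turn, a rotation vector about the tool's x, y, z in units of 360 degrees (1.0 is 360 degrees), a list of three; "offset": the shift along the tool's x, y, z in units of 0.5 m (1.0 is 0.5 m), a list of three; "claw": the opening, from 0 (shut) to 1 (fully open). A call has 1 to 10 rows; each row is the pose to reach, as a shift and turn from the pose commanded when the call began, along the tool's axes at that moment, turning the shorter way round; what a row does not reach only later rows make up. A row lasts 1/8 s, in which the tool goes at most 62.5 mm and 10.7 degrees, less where a joint would pass 70% of its speed; a pose out of reach is approached as far as the arm can. A call with a number of a shift or a turn outside -1 to 1 is refused whole. A call with a gripper value outside its range is refused whole. The fingers move at their own pace and stop on an object; the grip force is fixed at half the most. Time passes only in rows, so rows that repeat a pose let the fingers close. It gives the time, the measured TCP pose, the force, the opening and the grip force at its end, in the units of the state.
- env.get_state(): the state, without advancing time (a new reading comes with each control period).
- env.camera(name): name is "scene" or "top"; returns the picture (420x560x3 uint8, red, green, blue); there is no depth.
- env.camera_model(name): a dict with "K" (3x3 intrinsics, pixels), "position" and "orientation" of the camera in the world. Camera axes: x right, y down, z forward; pixel columns grow to the right and rows downward; lengths in m; the calibration is good to about 2 mm. A picture is of the moment at which its call begins. camera_model takes no time and is no camera call.
- env.hand_in(): hands the job in; it is judged then, once.
The state is a dict: "time_s": time; "joints": joint angles; "qvel": joint speeds; "tau": joint torques, N m; "eef_pos": TCP position; "tool_rot": TCP orientation; "wrist_force": force on the tool from outside, world axes, zero at the start; "moment": the same for the moment, N m; "gripper_width": finger opening in m; "gripper_force": force on a finger pad.
Only numpy, scipy, OpenCV 4.12 (cv2) and the standard library are available. Lean on these libraries where they do the work, as an engineer would, in place of code of your own. Each camera call takes 0.05 s, during which the arm holds its last target. There are 200 camera calls.

### The job

Close up the thermostat box: lift the pliers off its open top and lay them flat on the desk, then take the one cover that fits out of the bin - as long as the box and notched for the knob - and put it on with the notch round the knob. Press it down until it has snapped in at both ends and sits level and flush on the rim all round. Leave the two wrong covers in the bin and do not shift anything else on the desk.

Things in the scene. Friction and masses are not known exactly. Their poses are not given: they have to be found in the camera images.
- thermo_box: white open-topped thermostat box, fixed on a plywood board (184 x 96 x 12 mm); 136 mm long (its x), 48 mm wide (its y), rim 58 mm above the desk. A black knob (22 mm across) stands at its +x end on a boss 25 mm (x) by 24 mm that rises 4 mm above the rim; two cable glands stick out of the -x end. Origin: on the desk under the middle of the box; z up
- box_seat (a point): middle of the box's mouth at rim height, where the middle of the seated cover's underside comes; axes as the box's (x towards the knob). Below the rim are steel spring catches, in pairs at x = +30 mm and x = -50 mm
- box_knob (a point): top of the knob, 18 mm above the rim, 55.5 mm from the box's middle along its x
- bin: grey open bin, 180 (its x) x 292 (its y) x 38 mm, walls and floor 3 mm thick, fixed; three covers lie side by side in it in any order, 85 to 90 mm apart. Origin: on the desk under its middle
- cover_fit: the cover that fits: 144 mm long (its x), with an open notch 28 mm wide and 31 mm deep in its +x end for the knob boss. White plastic, 4 mm thick, 56 mm wide (its y), vent slots at its -x end; lies flat in the bin, top up, on barbs that hold its underside 15 mm above the bin floor. Origin: middle of its underside. Lips under it (12 mm deep) enter the box with 2.5 mm clearance
- cover_knob_end (a point): point on top of the fitting cover (4 mm above its underside), 26 mm from its middle towards the notch, about over one pair of catches: a place to press, 18 mm short of the knob
- cover_vent_end (a point): point on top of the fitting cover, 50 mm from its middle towards the vent slots, over the other pair of catches: a place to press. Laid on, the cover rests on the catches 8 mm too high; each end takes about 8 to 12 N to snap down to the rim. It overhangs the box by 4 mm all round
- cover_plain: a wrong cover: 144 mm long too, but without a notch. White plastic, 4 mm thick, 56 mm wide (its y), vent slots at its -x end; lies flat in the bin, top up, on barbs that hold its underside 15 mm above the bin floor. Origin: middle of its underside
- cover_short: a wrong cover: notched, but only 104 mm long. White plastic, 4 mm thick, 56 mm wide (its y), vent slots at its -x end; lies flat in the bin, top up, on barbs that hold its underside 15 mm above the bin floor. Origin: middle of its underside
- pliers: combination pliers with red handles, at the start lying flat across the open box's rim; 176 mm along their y (handles to +y, jaws to -y), 50 to 52 mm wide over the handles, 30 mm over the jaws, 16 to 18 mm thick. Origin: underside, near the rivet and the centre of mass
- tray_tower: furniture, fixed: three-drawer paper tray tower with a black top, 310 (its x) x 250 (its y) x 187 mm; origin: on the desk under its middle
- latch_box: bystander, fixed: clear plastic craft box with round coloured pots in it and a teal latch in front, about 180 (its x) x 230 (its y) x 112 mm; origin: on the desk under its middle
- red_jar: bystander: tall jar with a red screw cap, 74 mm across, 207 mm high, standing; origin: centre of its foot
- thermometer: bystander: white digital thermometer block lying flat, 50 x 62 x 18 mm; origin: centre of its underside
- pot_grit: bystander: round white pot with a red lid, 66 mm across, 33 mm high; origin: centre of its foot
- tape_measure: bystander: tape measure standing on edge, 30 (its x) x 83 (its y) x 64 mm; origin: on its underside, about its middle
- duct_tape: bystander: roll of grey tape lying flat, 107 mm across, 48 mm high; origin: centre of its underside
- screwdriver_red: bystander: screwdriver lying flat, 195 mm along its y, 31 mm wide, 27 mm high; origin: under its middle
- masking_tape: bystander: roll of pale tape lying flat, 94 mm across, 25 mm high; origin: centre of its underside
- jar_nails: bystander: jar with a yellow lid, 64 mm across, 112 mm high; origin: centre of its foot

How it is judged:
By the outcome, as a careful person would: the job done as asked, in the order asked, and still so for the second after the job is handed in, with the robot touching nothing.
It also fails if it takes over 61 s, if anything falls off the work surface, if the arm or the gripper's body presses on something with over 40 N, if the wrist force passes 120 N, or if a joint passes its speed limit or range.

## Working session

There is one attempt and no reset: what is moved stays moved. The work goes in short steps, Python scripts to look and compute and a tool call to move; the robot and the scene stay as the last step left them, time stands still between calls to the robot, and variables do not carry over. Pictures are saved under pics/ and viewed, at most 10 in all, crops included, and the job is handed in when it is done.

Besides the shell and the picture viewer there is one more tool, called after "Call:" as a command line: name --argument value ..., lists and objects as JSON in quotes. carry_out: Moves the arm, as the interface text tells. Its arguments: {"type":"object","properties":{"twist":{"type":"array","items":{"type":"array","items":{"type":"number","minimum":-1,"maximum":1}}},"offset":{"type":"array","items":{"type":"array","items":{"type":"number","minimum":-1,"maximum":1}}},"claw":{"type":"array","items":{"type":"number"}}},"required":["twist","offset","claw"]}

```bash
mkdir -p pics; python3 - <<'E'
from cell import env
import cv2
for n in("scene","top"):
    im=env.camera(n); cv2.imwrite(f"pics/{n}0.png",im[:,:,::-1]); m=env.camera_model(n); print(n,m)
s=env.get_state();print(s)
E
```

```text
scene {'K': array([[391.72791424,   0.        , 283.75185811],
       [  0.        , 391.72791424, 206.76896776],
       [  0.        ,   0.        ,   1.        ]]), 'position': array([ 0.30095342, -0.91312487,  0.7847854 ]), 'orientation': array([[ 0.97384023, -0.13016368,  0.18625955],
       [-0.2266364 , -0.61576502,  0.75463195],
       [ 0.01646645, -0.77710415, -0.62915658]])}
top {'K': array([[411.08634594,   0.        , 276.71188044],
       [  0.        , 411.08634594, 212.25130352],
       [  0.        ,   0.        ,   1.        ]]), 'position': array([ 0.39855782, -0.03253319,  1.29001819]), 'orientation': array([[-0.01761113, -0.99375708,  0.11016675],
       [-0.99979133,  0.01636232, -0.01222956],
       [ 0.01035063, -0.11035914, -0.99383788]])}
{'time_s': 0.1, 'joints': array([ 1.07659900e+00,  1.31114326e-01,  1.48916523e+00, -3.58875395e-05,
        1.52298500e+00, -8.53830238e-02]), 'qvel': array([-6.64409579e-04, -1.98670586e-03, -3.47831997e-03, -5.23519213e-05,
        3.55626740e-04, -1.19505154e-03]), 'tau': array([ 1.06465559e-03, -5.61337674e+01, -4.93100488e+01,  7.71075231e-02,
        2.90568452e-02, -6.20157425e-05]), 'eef_pos': array([0.23826936, 0.55014501, 0.239678  ]), 'tool_rot': array([[-9.17593462e-01,  3.97519381e-01, -7.61465519e-04],
       [ 3.97520096e-01,  9.17592260e-01, -1.48885729e-03],
       [ 1.06865235e-04, -1.66886357e-03, -9.99998602e-01]]), 'wrist_force': array([ 0.48425748,  0.17946319, -1.06684566]), 'moment': array([-0.05652396, -0.05156483, -0.00304959]), 'gripper_force': 0.0, 'gripper_width': 0.09293444622184063}
```

View pics/scene0.png

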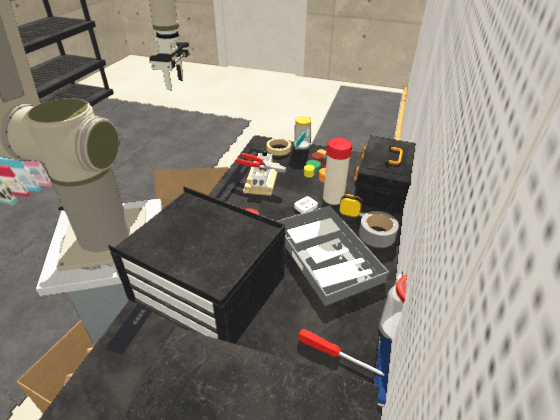

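View pics/top0.png

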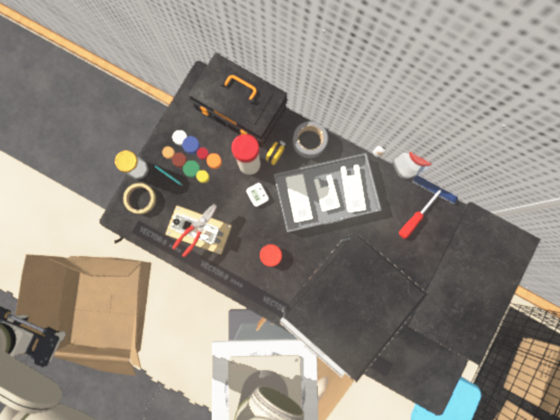

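The top view shows the box with pliers at about (197,230), the bin at about (328,192) with three covers at (300,198), (328,192) and (353,187), and the thermometer at (257,195). I need closer crops.

```bash
python3 - <<'E'
import cv2,numpy as np
im=cv2.imread("pics/top0.png")
a=cv2.resize(im[195:265,155:245],None,fx=6,fy=6,interpolation=cv2.INTER_CUBIC)
b=cv2.resize(im[148:238,268:388],None,fx=6,fy=6,interpolation=cv2.INTER_CUBIC)
cv2.imwrite("pics/a.png",a);cv2.imwrite("pics/b.png",b)
E
```

```text
(no output)
```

View pics/a.png

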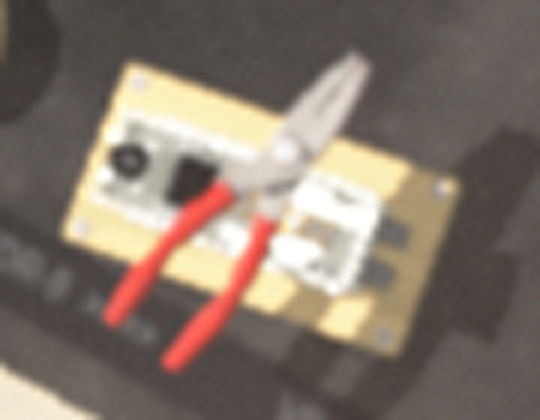

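View pics/b.png

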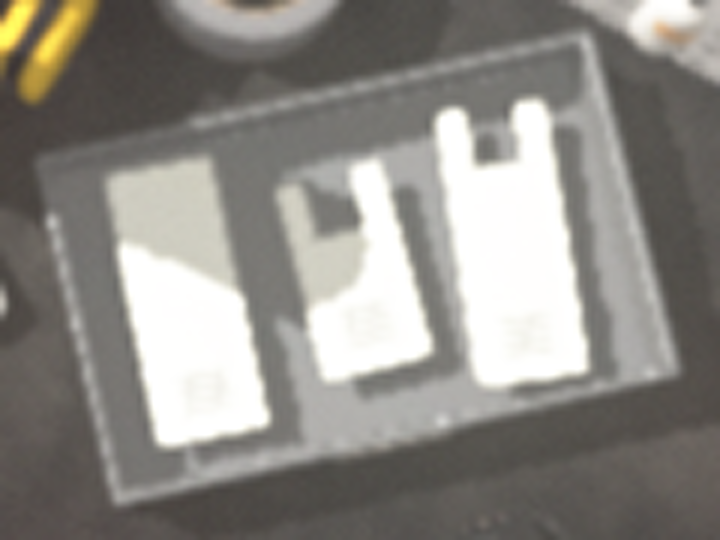

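Crop a: the knob is at crop (128,160), the rivet at (287,150), the jaw tip at (358,65), and the handle ends at (112,318) and (172,362). Crop b: the fitting cover is the right-hand one, long and notched, with its notch facing up in the image. The middle cover is the short one and the left has no notch.

```bash
cat > h.py <<'E'
import numpy as np,cv2
from cell import env
def ray(uv,z,cam="top"):
    m=env.camera_model(cam);d=m["orientation"]@np.linalg.inv(m["K"])@np.array([uv[0],uv[1],1.]);p=m["position"]
    return p+d*(z-p[2])/d[2]
def pix(P,cam="top"):
    m=env.camera_model(cam);q=m["K"]@(m["orientation"].T@(np.array(P)-m["position"]));return q[:2]/q[2]
def shot(n,name):
    im=env.camera(n)[:,:,::-1].copy();cv2.imwrite(f"pics/{name}.png",im);return im
def rect(mask,z):
    "largest contour -> world polygon -> min area rect (centre, size, long-axis angle deg)"
    c=max(cv2.findContours(mask,cv2.RETR_EXTERNAL,cv2.CHAIN_APPROX_NONE)[0],key=cv2.contourArea)[:,0]
    w=np.array([ray(p,z)[:2] for p in c],np.float32)
    (cx,cy),(a,b),t=cv2.minAreaRect(w*1000)
    if a<b:a,b,t=b,a,t+90
    return np.round([cx,cy,a,b,t],1)
def tool(delta_world,R):
    return np.round(R.T@np.array(delta_world)/.5,4)
E
python3 - <<'E'
from h import *
a=lambda x,y,z:ray((155+(x-2.5)/6,195+(y-2.5)/6),z)
for n,p in dict(knob=(128,160,.076),rivet=(287,150,.074),tip=(358,65,.07),h1=(112,318,.07),h2=(172,362,.07),b1=(135,65,.012),b2=(460,185,.012),b3=(398,355,.012),b4=(62,240,.012)).items(): print(n,a(*p).round(4))
for n,p in dict(thermo=(257,195,.018),th_low=(258,207,.018),pot=(270,256,.033),edge=(240,297,0),towL=(283,318,.187),towT=(350,240,.187),jarcap=(246,146,.207)).items(): print(n,ray(p[:2],p[2]).round(4))
im=cv2.imread("pics/top0.png");hsv=cv2.cvtColor(im,cv2.COLOR_BGR2HSV)
# cover: low sat bright in right part of bin
m=((im.min(2)>150)*255).astype(np.uint8)
s=np.zeros_like(m);s[160:215,338:368]=m[160:215,338:368];print("cover",rect(s,.022),(s>0).sum())
b=(((hsv[:,:,0]>12)&(hsv[:,:,0]<32)&(hsv[:,:,1]>60)&(hsv[:,:,2]>80))*255).astype(np.uint8)
s=np.zeros_like(b);s[200:260,160:236]=b[200:260,160:236];s=cv2.morphologyEx(s,cv2.MORPH_CLOSE,np.ones((3,3)));print("board",rect(s,.012))
E
```

```text
knob [0.5113 0.251  0.076 ]
rivet [0.5151 0.1732 0.074 ]
tip [0.5574 0.1386 0.07  ]
h1 [0.434  0.2595 0.07  ]
h2 [0.4119 0.2299 0.07  ]
b1 [0.5668 0.2628 0.012 ]
b2 [0.5013 0.094  0.012 ]
b3 [0.4141 0.1264 0.012 ]
b4 [0.4763 0.2996 0.012 ]
thermo [0.5948 0.0125 0.018 ]
th_low [0.557  0.0098 0.018 ]
pot [ 0.4044 -0.0252  0.033 ]
edge [0.2805 0.0694 0.    ]
towL [ 0.2413 -0.0577  0.187 ]
towT [ 0.4426 -0.2415  0.187 ]
jarcap [0.6997 0.0338 0.207 ]
cover [ 615.4 -287.2  173.    91.6  178. ] 1144
board [471.9 148.2 101.7  87.2 158.8]
```

Call:
carry_out --twist '[[0,0,0.0414],[0,0,0.0414],[0,0,0.0414],[0,0,0.0414],[0,0,0.0414],[0,0,0.0414],[0,0,0.0414],[0,0,0.0414],[0,0,0.0414],[0,0,0.0414]]' --offset '[[-0.809,-0.4736,0.122],[-0.809,-0.4736,0.122],[-0.809,-0.4736,0.122],[-0.809,-0.4736,0.122],[-0.809,-0.4736,0.122],[-0.809,-0.4736,0.122],[-0.809,-0.4736,0.122],[-0.809,-0.4736,0.122],[-0.809,-0.4736,0.122],[-0.809,-0.4736,0.122]]' --claw '[0.65,0.65,0.65,0.65,0.65,0.65,0.65,0.65,0.65,0.65]'

```text
time_s: 1.35
eef_pos: [0.515, 0.1728, 0.1793]
tool_rot: [[-0.784, 0.62, -0.001], [0.62, 0.784, 0.0], [0.001, -0.0, -1.0]]
wrist_force: [0.6, 0.4, 0.8]
gripper_width: 0.0606
gripper_force: 0.0
```

Call:
carry_out --twist '[[0,0,0],[0,0,0],[0,0,0],[0,0,0],[0,0,0],[0,0,0],[0,0,0],[0,0,0]]' --offset '[[0,0,0.1],[0,0,0.2],[0,0,0.2],[0,0,0.2],[0,0,0.2],[0,0,0.2],[0,0,0.2],[0,0,0.2]]' --claw '[0.65,0.65,0.65,0.65,0.1,0.1,0.1,0.1]'

```text
time_s: 2.35
eef_pos: [0.5152, 0.1729, 0.0801]
tool_rot: [[-0.785, 0.619, 0.0], [0.619, 0.785, -0.0], [-0.0, -0.0, -1.0]]
wrist_force: [-2.3, -3.0, 4.2]
gripper_width: 0.0255
gripper_force: 30.7
```

Call:
carry_out --twist '[[0,0,0],[0,0,0],[0,0,0],[0,0,0],[0,0,0],[0,0,0],[0,0,0],[0,0,0],[0,0,0]]' --offset '[[0,0,-0.04],[0,0,-0.1],[0,0,-0.14],[-0.03,-0.08,-0.14],[-0.07,-0.16,-0.14],[-0.1,-0.24,-0.14],[-0.122,-0.293,-0.14],[-0.122,-0.293,-0.14],[-0.122,-0.293,-0.14]]' --claw '[0.1,0.1,0.1,0.1,0.1,0.1,0.1,0.1,0.1]'

```text
time_s: 3.48
eef_pos: [0.4726, 0.0205, 0.1495]
tool_rot: [[-0.785, 0.62, 0.0], [0.62, 0.785, 0.001], [0.0, 0.001, -1.0]]
wrist_force: [-0.4, -0.7, -3.0]
gripper_width: 0.0251
gripper_force: 30.0
```

```bash
python3 - <<'E'
from h import *
t=shot("top","t1");s=shot("scene","s1")
a=cv2.resize(t[190:280,170:290],None,fx=4,fy=4,interpolation=cv2.INTER_CUBIC)
b=cv2.resize(s[120:240,205:325],(360,360),interpolation=cv2.INTER_CUBIC)
o=np.zeros((360,840,3),np.uint8);o[:,:480]=a;o[:,480:]=b
cv2.imwrite("pics/t1c.png",cv2.resize(o,(798,342)))
E
```

```text
(no output)
```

View pics/t1c.png

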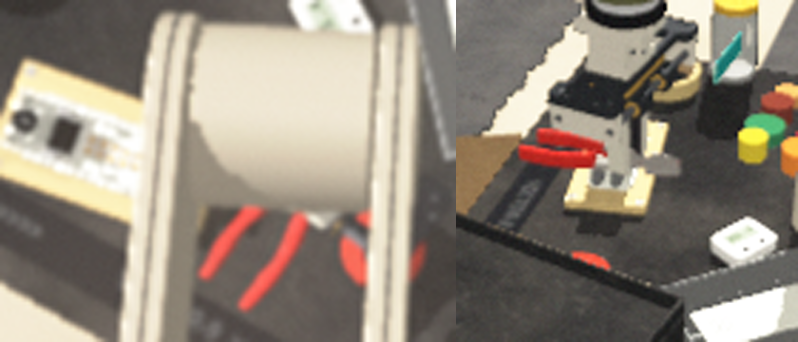

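The pliers are held level, red handles towards the front, clear of the pot. Now I lower them.

Call:
carry_out --twist '[[0,0,0],[0,0,0],[0,0,0],[0,0,0],[0,0,0]]' --offset '[[0,0,0.1],[0,0,0.2],[0,0,0.24],[0,0,0.254],[0,0,0.256]]' --claw '[0.1,0.1,0.1,0.1,0.1]'

```text
time_s: 4.2
eef_pos: [0.4724, 0.0205, 0.0224]
tool_rot: [[-0.785, 0.619, -0.001], [0.619, 0.785, 0.0], [0.001, -0.001, -1.0]]
wrist_force: [-7.5, 0.2, 8.6]
gripper_width: 0.025
gripper_force: 30.0
```

Call:
carry_out --twist '[[0,0,0],[0,0,0],[0,0,0]]' --offset '[[0,0,0],[0,0,0],[0,0,0]]' --claw '[0.48,0.48,0.48]'

```text
time_s: 4.58
eef_pos: [0.4734, 0.02, 0.0223]
tool_rot: [[-0.785, 0.62, 0.002], [0.62, 0.785, 0.0], [-0.001, 0.001, -1.0]]
wrist_force: [1.2, 0.7, 1.7]
gripper_width: 0.044
gripper_force: 0.9
```

Call:
carry_out --twist '[[0,0,0],[0,0,0],[0,0,0],[0,0,0],[0,0,0]]' --offset '[[0,0,-0.06],[0,0,-0.16],[0,0,-0.28],[0,0,-0.4],[0,0,-0.46]]' --claw '[0.48,0.48,0.48,0.48,0.6]'

```text
time_s: 5.2
eef_pos: [0.4739, 0.0197, 0.2561]
tool_rot: [[-0.784, 0.62, 0.006], [0.62, 0.784, -0.0], [-0.005, 0.003, -1.0]]
wrist_force: [0.4, 0.5, -0.8]
gripper_width: 0.0508
gripper_force: 0.0
```

```bash
python3 - <<'E'
from h import *
im=cv2.imread("pics/top0.png")
b=lambda x,y:ray((268+(x-2.5)/6,148+(y-2.5)/6),.022)[:2]
P=np.array([b(447,108),b(538,103),b(480,385),b(588,372)]);print(P.round(4),P.mean(0))
for T in(180,200,220,240):
    m=((im.min(2)>T)*255).astype(np.uint8);n,l,st,c=cv2.connectedComponentsWithStats(m)
    k=l[190,354];s=((l==k)*255).astype(np.uint8);print(T,st[k],rect(s,.022))
# bin corners
print([ray((268+x/6,148+y/6),.038)[:2].round(4) for x,y in((38,157),(590,35),(678,372),(115,500))])
E
```

```text
[[ 0.6835 -0.2566]
 [ 0.6855 -0.3045]
 [ 0.5371 -0.2685]
 [ 0.5429 -0.3249]] [ 0.61225319 -0.28862589]
180 [340 165  26  48 844] [ 611.2 -286.6  148.2   62.     6.8]
200 [341 165  25  48 820] [ 611.4 -286.9  147.8   61.1    6.8]
220 [341 165  25  47 763] [ 612.5 -287.6  145.1   58.5    6.8]
240 [341 165  24  47 703] [ 611.4 -287.   142.3   55.5    7. ]
[array([ 0.6561, -0.0427]), array([ 0.7161, -0.3308]), array([ 0.539 , -0.3687]), array([ 0.4783, -0.0788])]
```

```bash
python3 - <<'E'
from h import *
im=cv2.imread("pics/top0.png");s=cv2.imread("pics/scene0.png")
a=cv2.resize(im[140:205,360:460],(500,325),interpolation=cv2.INTER_CUBIC)
b=cv2.resize(s[190:340,340:430],(270,450),interpolation=cv2.INTER_CUBIC)
o=np.zeros((450,770,3),np.uint8);o[:325,:500]=a;o[:,500:]=b
cv2.imwrite("pics/j.png",o)
E
```

```text
(no output)
```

View pics/j.png

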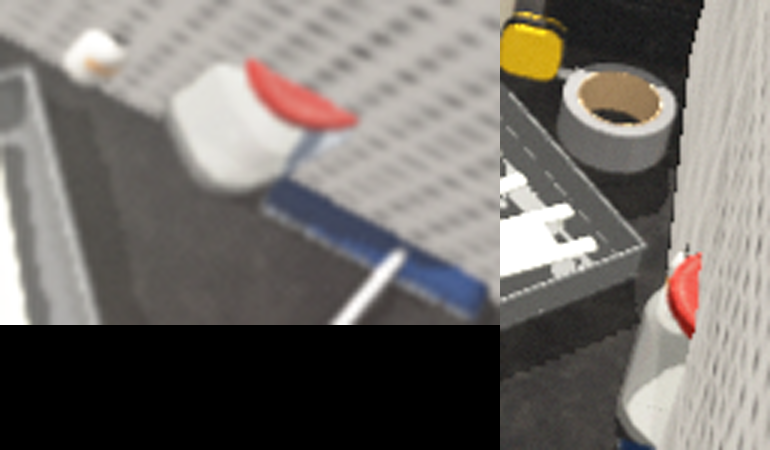

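Call:
carry_out --twist '[[0,0,0.029],[0,0,0.058],[0,0,0.087],[0,0,0.116],[0,0,0.145],[0,0,0.174],[0,0,0.19],[0,0,0.19]]' --offset '[[-0.1,-0.06,0.02],[-0.2,-0.12,0.05],[-0.3,-0.18,0.08],[-0.4,-0.24,0.1],[-0.5,-0.29,0.1],[-0.583,-0.328,0.1],[-0.583,-0.328,0.1],[-0.583,-0.328,0.1]]' --claw '[0.71,0.71,0.71,0.71,0.71,0.71,0.71,0.71]'

```text
time_s: 6.2
eef_pos: [0.5994, -0.2901, 0.201]
tool_rot: [[0.288, 0.958, -0.001], [0.958, -0.288, 0.001], [0.0, -0.001, -1.0]]
wrist_force: [-0.5, 0.6, 0.4]
gripper_width: 0.0661
gripper_force: 0.0
```

Call:
carry_out --twist '[[0,0,0.029],[0,0,0.058],[0,0,0.087],[0,0,0.116],[0,0,0.145],[0,0,0.174],[0,0,0.185],[0,0,0.185],[0,0,0.185]]' --offset '[[0,0,0],[0,0,0.05],[0,0,0.1],[0,0,0.1],[0,0,0.1],[0,0,0.1],[0,0,0.1],[0,0,0.1],[0,0,0.1]]' --claw '[0.71,0.71,0.71,0.71,0.71,0.71,0.71,0.71,0.71]'

```text
time_s: 7.32
eef_pos: [0.5996, -0.2893, 0.1519]
tool_rot: [[0.993, 0.12, 0.0], [0.12, -0.993, -0.0], [0.0, 0.0, -1.0]]
wrist_force: [-0.1, -0.1, -0.2]
gripper_width: 0.0662
gripper_force: 0.0
```

```bash
python3 - <<'E'
from h import *
t=shot("top","t2");s=shot("scene","s2")
print(env.get_state()["eef_pos"],env.get_state()["joints"])
a=cv2.resize(t[188:268,150:290],(770,440),interpolation=cv2.INTER_CUBIC)
cv2.imwrite("pics/t2c.png",a)
E
```

```text
[ 0.59952261 -0.28947943  0.15180078] [-5.26802779e-01  3.58087516e-01  1.38680890e+00 -2.34722354e-05
  1.39654519e+00  9.25512856e-01]
```

View pics/t2c.png

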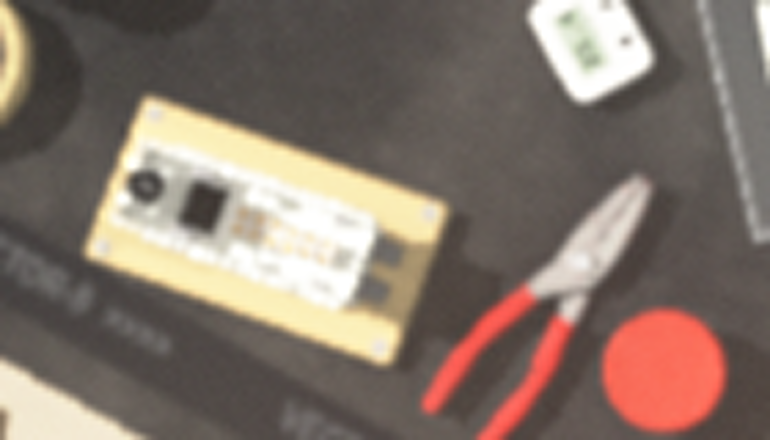

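The pliers lie flat at crop (560,290), clear of the board and the pot at (663,370), and the box is unobstructed. Next I pick up the cover.

Call:
carry_out --twist '[[0,0,0],[0,0,0],[0,0,0],[0,0,0],[0,0,0],[0,0,0]]' --offset '[[0,-0.002,0.06],[0,-0.002,0.13],[0,-0.002,0.18],[0,-0.002,0.21],[0,-0.002,0.23],[0,-0.002,0.243]]' --claw '[0.71,0.71,0.71,0.71,0.71,0.71]'

```text
time_s: 8.18
eef_pos: [0.5998, -0.2889, 0.0304]
tool_rot: [[0.993, 0.116, 0.001], [0.116, -0.993, -0.0], [0.001, 0.001, -1.0]]
wrist_force: [0.3, 0.1, -1.0]
gripper_width: 0.0662
gripper_force: 0.0
```

Call:
carry_out --twist '[[0,0,0],[0,0,0],[0,0,0],[0,0,0],[0,0,0]]' --offset '[[0,0,0],[0,0,0],[0,0,0],[0,0,0],[0,0,0]]' --claw '[0.66,0.6,0.5,0.5,0.5]'

```text
time_s: 8.8
eef_pos: [0.5999, -0.289, 0.0309]
tool_rot: [[0.993, 0.116, 0.001], [0.116, -0.993, -0.001], [0.001, 0.001, -1.0]]
wrist_force: [-0.1, 0.5, 4.2]
gripper_width: 0.0551
gripper_force: 30.0
```

Call:
carry_out --twist '[[0,0,0],[0,0,0],[0,0,0],[0,0,0],[0,0,0],[0,0,0]]' --offset '[[0,0,-0.02],[0,0,-0.06],[0,0,-0.12],[0,0,-0.2],[0,0,-0.28],[0,0,-0.28]]' --claw '[0.5,0.5,0.5,0.5,0.5,0.5]'

```text
time_s: 9.55
eef_pos: [0.602, -0.2902, 0.1769]
tool_rot: [[0.993, 0.116, 0.008], [0.116, -0.993, -0.005], [0.008, 0.006, -1.0]]
wrist_force: [0.2, -0.6, -0.2]
gripper_width: 0.0552
gripper_force: 30.0
```

```bash
python3 - <<'E'
from h import *
im=cv2.imread("pics/t2.png").astype(int)
# board+box: bright component
for T in(90,110,130):
    m=((im[:,:,2]>T)*255).astype(np.uint8);m=cv2.morphologyEx(m,cv2.MORPH_CLOSE,np.ones((5,5)))
    n,l,st,c=cv2.connectedComponentsWithStats(m);k=l[214,185];print("board",T,st[k],rect(((l==k)*255).astype(np.uint8),.012))
    b=im[:,:,0];mm=np.zeros_like(m)
    mm[205:255,160:235]=((b[205:255,160:235]>T+70)*255);mm=cv2.morphologyEx(mm,cv2.MORPH_CLOSE,np.ones((5,5)));
    n,l,st,c=cv2.connectedComponentsWithStats(mm);k=1+st[1:,4].argmax();print("rim",st[k],rect(((l==k)*255).astype(np.uint8),.058))
g=im.max(2);kn=np.argwhere(g[212:230,168:186]<90)
w=255-g[214:230,169:184];w=np.where(w>130,w-130,0);yy,xx=np.mgrid[214:230,169:184]
kc=((w*xx).sum()/w.sum(),(w*yy).sum()/w.sum());print("knob",kc,ray(kc,.072))
E
```

```text
board 90 [     0      0    560    420 194093] [ 583.1  -69.8 1855.5 1331.2   89.4]
rim [ 166  207   64   47 1456] [487.4 189.8 174.3  88.6  69.2]
board 110 [ 165  205   67   50 1985] [487.5 198.9 190.2 110.   69.7]
rim [ 167  207   63   46 1227] [487.5 190.  171.5  85.9  69.2]
board 130 [ 165  205   67   50 1911] [490.6 197.5 188.1 100.6  69.3]
rim [170 208  48  37 635] [496.5 201.3 140.8  67.1  67.4]
knob (np.float64(174.88408037094283), np.float64(220.24574961360125)) [0.51468591 0.25502132 0.072     ]
```

```bash
python3 - <<'E'
from h import *
im=cv2.imread("pics/t2.png");g=im.max(2)
print("top knob x169-184,y214-229");print(g[214:230,169:185])
P=np.array([.4908,.198,.0]);ex=np.array([.353,.9355,0])
k=P+.0555*ex+[0,0,.076];print("exp knob top",pix(k),"scene",pix(k,"scene"))
u,v=pix(k,"scene").round().astype(int);s=cv2.imread("pics/s2.png").max(2)
print(u,v);print(s[v-7:v+9,u-8:u+9])
E
```

```text
top knob x169-184,y214-229
[[ 89  90  97 155 235 252 251 241 245 250 251 253 252 252 252 252]
 [ 89  89 122 208 250 254 246 219 203 218 239 251 251 252 253 253]
 [ 91  93 154 244 255 255 240 193 175 186 210 222 229 243 251 253]
 [ 92 100 173 253 255 255 234 186 182 196 205 206 209 217 224 232]
 [ 92 120 197 246 254 245 201 168 167 185 213 224 211 202 201 211]
 [104 158 230 236 200 146 114 104 101 136 203 228 214 200 200 208]
 [127 205 241 224 144  82  81  87  75  85 145 194 193 184 187 182]
 [155 239 246 215 130  81  95 110  95  75 112 171 180 176 173 148]
 [175 247 248 226 149  86  82 101 100  85 116 166 177 175 160 119]
 [203 248 254 254 210 119  82  78  82  97 140 170 175 170 145  99]
 [233 250 254 255 233 164 130 105 112 143 171 179 177 166 132  86]
 [244 250 244 227 202 186 178 168 185 194 185 179 176 161 116  77]
 [251 251 233 196 180 186 192 208 226 214 188 179 171 143  96  68]
 [251 251 243 223 201 201 201 206 213 203 193 189 176 129  81  65]
 [248 250 252 246 235 228 219 210 207 202 200 202 195 148 103  83]
 [246 247 249 247 248 247 239 233 232 220 214 217 217 192 160 132]]

[... 519 characters left out ...]
 52  57  53  56  73  73  71  69  76  98 162 176 174 170 172]
 [ 61  60  57  50  49  55  70  61  68 125 103  75 119 166 172 168 166]
 [ 82  71  57  49  53  69  62  42  46  69  63  43  62 117 157 167 165]
 [ 91  71  55 224 206 178 192 100  29  29  21  29 194 158 108 139 162]
 [ 81  64  48 251 243 217 192  92  29  26  26  29 250 233 195 220 230]
 [ 64  52  76 226 227 218 203 133  65  32  53  88 250 236 217 220 206]
 [ 56  50 241 227 210 209 212 205 200 191 193 196 230 218 216 249 210]
 [ 56  56 252 233 207 202 211 217 217 213 216 215 208 209 214 250 211]
 [ 55 156 229 209 208 208 210 214 214 216 212 214 202 207 210 247 210]
 [ 61 249 230 223 218 213 211 213 217 215 215 214 202 205 243 235 191]]
```

Call:
carry_out --twist '[[0,0,0],[0,0,0],[0,0,-0.02],[0,0,-0.04],[0,0,-0.065],[0,0,-0.09],[0,0,-0.115],[0,0,-0.14],[0,0,-0.16],[0,0,-0.174]]' --offset '[[0,0,-0.08],[-0.01,-0.05,-0.159],[-0.03,-0.15,-0.159],[-0.045,-0.27,-0.159],[-0.06,-0.39,-0.159],[-0.075,-0.51,-0.159],[-0.09,-0.63,-0.159],[-0.1,-0.75,-0.159],[-0.11,-0.87,-0.159],[-0.114,-0.971,-0.159]]' --claw '[0.5,0.5,0.5,0.5,0.5,0.5,0.5,0.5,0.5,0.5]'

```text
time_s: 10.8
eef_pos: [0.4851, 0.1889, 0.2494]
tool_rot: [[0.349, 0.937, -0.0], [0.937, -0.349, -0.0], [-0.0, -0.0, -1.0]]
wrist_force: [1.7, -0.9, -0.3]
gripper_width: 0.0551
gripper_force: 30.0
```

Call:
carry_out --twist '[[0,0,0],[0,0,0],[0,0,0],[0,0,0],[0,0,0]]' --offset '[[0,0,0.08],[0,0,0.16],[0,0,0.24],[0,0,0.24],[0,0,0.24]]' --claw '[0.5,0.5,0.5,0.5,0.5]'

```text
time_s: 11.42
eef_pos: [0.4869, 0.187, 0.1311]
tool_rot: [[0.353, 0.935, 0.001], [0.935, -0.353, 0.0], [0.001, 0.001, -1.0]]
wrist_force: [0.6, -0.6, -0.2]
gripper_width: 0.0552
gripper_force: 30.0
```

```bash
python3 - <<'E'
from h import *
t=shot("top","t3");s=shot("scene","s3")
st=env.get_state();print(st["eef_pos"],st["tool_rot"].round(3),st["wrist_force"],st["moment"])
a=cv2.resize(s[110:200,220:310],(540,540),interpolation=cv2.INTER_CUBIC)
b=cv2.resize(t[185:265,150:215],(260,320),interpolation=cv2.INTER_CUBIC)
o=np.zeros((540,800,3),np.uint8);o[:,:540]=a;o[:320,540:]=b
cv2.imwrite("pics/h3.png",o)
E
```

```text
[0.48783138 0.1872344  0.13208824] [[ 0.353  0.935  0.003]
 [ 0.935 -0.353  0.001]
 [ 0.002  0.003 -1.   ]] [-0.71908182  0.30996005 -0.58870617] [-0.05823193  0.11815572  0.03734772]
```

View pics/h3.png

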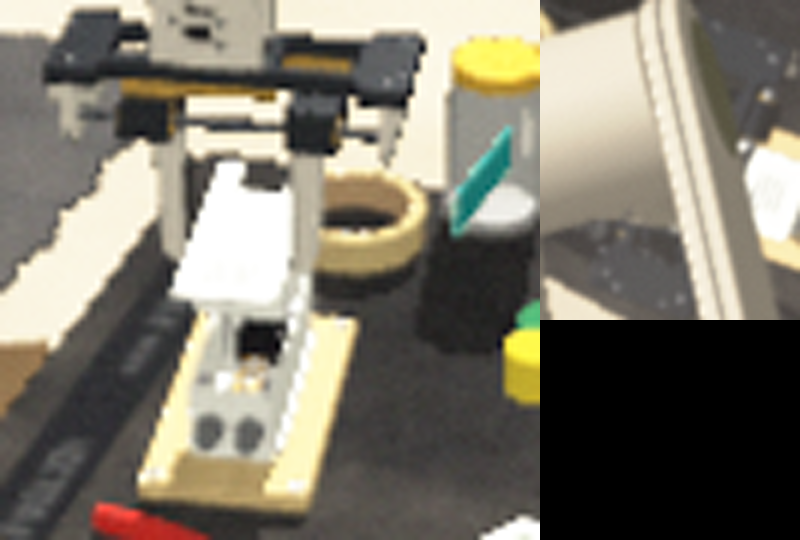

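```bash
python3 - <<'E'
from h import *
ex=np.array([.353,.9355,0]);ey=np.array([-.9355,.353,0]);B=np.array([.4908,.198,0])
T=np.array([.4873,.1871,0]);C=T+.012*ex   # cover centre estimate now
f=lambda O,x,y,z:((pix(O+x*ex+y*ey+[0,0,z],"scene")-[220,110])*6+2.5).round(0)
for y in(.028,-.028): print("cover vent corner top",f(C,-.072,y,.1235),"bot",f(C,-.072,y,.1195), "notch end",f(C,.072,y,.1235), "notch inner",f(C,.041,y/2,.1235))
for y in(.024,-.024): print("rim -x",f(B,-.068,y,.058),"board",f(B,-.092,2*y,.012),"face bottom",f(B,-.068,y,.012))
print("board centre vs measured TCP offset",(C-B)@ex,(C-B)@ey)
s=cv2.imread("pics/s3.png").max(2)
print("cols 245-275 rows 150-172");print(s[150:172,245:275])
E
```

```text
cover vent corner top [168. 292.] bot [168. 299.] notch end [219. 160.] notch inner [233. 189.]
cover vent corner top [273. 301.] bot [273. 308.] notch end [315. 168.] notch inner [282. 193.]
rim -x [180. 392.] board [132. 482.] face bottom [183. 460.]
rim -x [267. 400.] board [304. 498.] face bottom [268. 468.]
board centre vs measured TCP offset 0.0005647809999999986 -0.0005734500000000159
cols 245-275 rows 150-172
[[ 76  79 171 191 192 181 231 255 255 255 255 255 255 255 255 255 255 255
  255 255 255 255 255 232 173 191 189 183 179 190]
 [ 76  75 155 187 188 185 255 255 255 255 255 255 255 255 255 255 255 255
  255 255 255 255 255 232 172 189 188 180 172 172]
 [ 73  73  97 152 183 195 255 255 255 255 255 255 255 255 255 255 255 255
  255 255 255 255 255 227 180 189 187 178 167 167]
 [ 70  70  58  83 133 249 255 255 255 255 255 254 255 255 255 255 255 255
  255 255 255 255 253 171 175 188 192 177 166 168]
 [ 68  61  55  48  89 255 255 255 255 255 255 253 254 255 254 253 255 254
  255 255 255 255 253 168 175 188 190 161 143 164]
 [ 66  54  53  51 218 255 255 255 255 254 254 253 254 
[... 1371 characters left out ...]
161 182  98  27  25  28
   26  22  25  57 132 186 197 201 255 254 254 254]
 [ 83  62  54  52  54  79 252 254 247 210 193 198 167 184  97  27  29  27
   29  23  26  23 228 214 196 206 254 254 254 254]
 [ 68  57  54  52  65 107 253 254 240 200 199 197 172 185  99  25  27  25
   28  25  30  54 205 204 199 242 247 254 254 254]
 [ 61  49  50  57  73 204 253 253 230 194 195 194 189 200 116  77 117 135
  100  67  36 124 182 198 200 253 252 254 254 254]
 [ 53  51  53  68  74 246 254 248 215 201 200 197 202 209 163 147 180 188
  179 146  64 142 188 196 197 255 254 254 254 254]
 [ 53  53  64  73 100 252 254 239 202 198 198 201 206 209 198 187 191 195
  190 180 181 191 195 198 209 254 254 254 254 254]]
```

```bash
python3 - <<'E'
from h import *
ex=np.array([.353,.9355,0]);ey=np.array([-.9355,.353,0]);B=np.array([.4908,.198,0])
C=np.array([.4873,.1871,0])+.012*ex
print("cover vent in top:",[pix(C+np.array(-.072*ex+y*ey+[0,0,.1235])).round(1) for y in(.028,-.028)])
t=cv2.imread("pics/t3.png")
print("blue ch rows 220-248 cols 200-222");print(t[218:248,200:222,0])
s=cv2.imread("pics/s2.png");h=cv2.cvtColor(s,cv2.COLOR_BGR2HSV)
for nm,im in(("s2",s),("s0",cv2.imread("pics/scene0.png"))):
    g=im.max(2).astype(np.uint8)
    # sub-pixel near-edge of board: scan columns downward / rows sideways for half-level crossing
    def cross(v,a,b):
        idx=np.where((v[:-1]-120.)*(v[1:]-120.)<0)[0];return idx+(120.-v[idx])/(v[idx+1]*1.-v[idx])
    G=g.astype(float)
    near=[(u,187+cross(G[187:202,u],0,0)[0]) for u in range(247,268,2) if len(cross(G[187:202,u],0,0))]
    left=[(225+cross(G[v,225:256],0,0)[-1:][0] if False else 235+cross(G[v,235:262],0,0)[0],v) for v in range(172,189,2) if len(cross(G[v,235:262],0,0))]
    right=[(262+cross(G[v,262:290],0,0)[-1],v) for v in range(166,190,2) if len(cross(G[v,262:290],0,0))]
    print(nm)
    for n,l in(("near",near),("left",left),("right",right)):
        w=np.array([ray(p,.012,"scene") for p in l])-B;print(n,"box x,y mm:",[(round(q@ex*1e3,1),round(q@ey*1e3,1)) for q in w])
E
```

```text
cover vent in top: [array([210.8, 244.3]), array([217.8, 225.7])]
blue ch rows 220-248 cols 200-222
[[ 76  88  86  75  69  64  63  95 152 166 154 142 130 112  98  87  82  81
   82  85  87  86]
 [109 114 100  82  70  69  73 116 164 179 178 177 171 152 136 125 107  94
   89  86  84  86]
 [182 176 136 105  97  95 103 143 173 181 182 181 180 176 172 166 149 132
  120 108  96  91]
 [235 213 156 129 152 157 156 172 180 183 180 180 181 182 182 180 175 170
  161 146 131 117]
 [192 165 122 155 221 233 227 209 192 191 187 182 182 181 180 181 182 180
  177 175 167 158]
 [123 107 116 197 251 255 254 245 235 234 220 196 185 180 180 179 180 180
  181 179 178 178]
 [ 97 102 150 237 255 255 254 254 254 255 249 234 210 193 187 182 179 178
  180 179 181 179]
 [102 119 199 252 255 254 254 254 254 254 254 253 245 234 228 210 189 181
  180 183 179 180]
 [107 146 237 255 254 253 253 253 253 253 253 254 253 253 253 245 231 207
  183 180 180 179]
 [111 168 250 255 253 252 253 253 253 253 253 253 254 254 254 254 254 236
  186 174 175 180]
 [120 189 252 255 252 249 249 249 251 252 253 253 253 253 253 254 255 
[... 3732 characters left out ...]
loat64(46.9)), (np.float64(-34.4), np.float64(46.3)), (np.float64(-46.1), np.float64(45.2)), (np.float64(-58.0), np.float64(46.2)), (np.float64(-69.5), np.float64(45.3)), (np.float64(-81.0), np.float64(45.9))]
right box x,y mm: [(np.float64(72.4), np.float64(-70.5)), (np.float64(60.6), np.float64(-79.0)), (np.float64(47.4), np.float64(-77.8)), (np.float64(30.8), np.float64(-54.1)), (np.float64(18.1), np.float64(-53.3)), (np.float64(5.7), np.float64(-53.8)), (np.float64(-6.6), np.float64(-53.4)), (np.float64(-18.7), np.float64(-53.4)), (np.float64(-30.7), np.float64(-53.1)), (np.float64(-42.5), np.float64(-53.2)), (np.float64(-54.1), np.float64(-53.0)), (np.float64(-65.5), np.float64(-53.4))]
```

Call:
carry_out --twist '[[0,0,0],[0,0,0],[0,0,0],[0,0,0],[0,0,0],[0,0,0]]' --offset '[[0.003,0,0.02],[0.003,0,0.05],[0.003,0,0.075],[0.003,0,0.085],[0.003,0,0.09],[0.003,0,0.09]]' --claw '[0.5,0.5,0.5,0.5,0.5,0.5]'

```text
time_s: 12.28
eef_pos: [0.4869, 0.1883, 0.0846]
tool_rot: [[0.353, 0.936, -0.0], [0.936, -0.353, 0.0], [0.0, -0.0, -1.0]]
wrist_force: [-0.2, 0.1, -1.7]
gripper_width: 0.0553
gripper_force: 30.0
```

Call:
carry_out --twist '[[0,0,0],[0,0,0],[0,0,0],[0,0,0]]' --offset '[[0,0,0.003],[0,0,0.006],[0,0,0.009],[0,0,0.009]]' --claw '[0.5,0.5,0.5,0.5]'

```text
time_s: 12.78
eef_pos: [0.4871, 0.1883, 0.0804]
tool_rot: [[0.353, 0.936, 0.001], [0.936, -0.353, 0.0], [0.0, 0.0, -1.0]]
wrist_force: [0.7, -0.0, 1.8]
gripper_width: 0.0549
gripper_force: 30.0
```

Call:
carry_out --twist '[[0,0,0],[0,0,0],[0,0,0],[0,0,0]]' --offset '[[0,0,0.002],[0,0,0.004],[0,0,0.005],[0,0,0.005]]' --claw '[0.5,0.5,0.5,0.5]'

```text
time_s: 13.28
eef_pos: [0.4887, 0.1883, 0.0792]
tool_rot: [[0.353, 0.935, 0.004], [0.935, -0.353, 0.0], [0.002, 0.003, -1.0]]
wrist_force: [2.0, -2.1, 7.6]
gripper_width: 0.0551
gripper_force: 30.0
```

```bash
python3 - <<'E'
from h import *
t=shot("top","t4");s=shot("scene","s4")
st=env.get_state();print(st["eef_pos"],st["wrist_force"],st["moment"])
a=cv2.resize(s[125:205,220:310],(630,560),interpolation=cv2.INTER_CUBIC)
cv2.imwrite("pics/h4.png",a)
E
```

```text
[0.48864582 0.1882974  0.07919726] [ 1.63513521 -2.25017166  6.83822713] [-0.40106715 -0.24344537 -0.03787742]
```

View pics/h4.png

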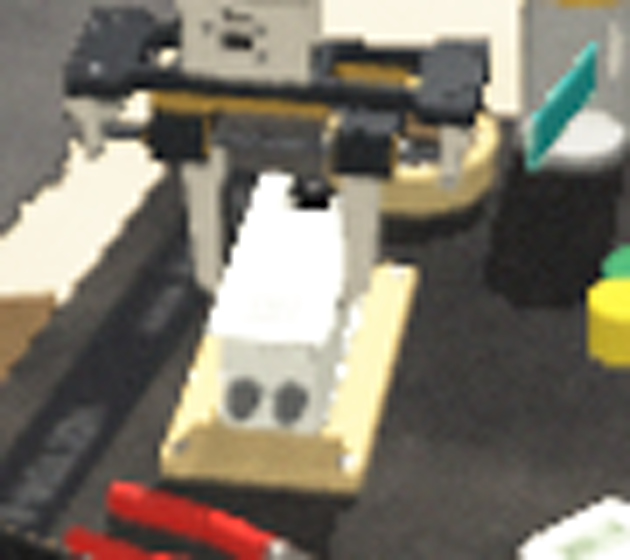

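The notch is round the knob and the cover rests on the catches: the TCP is at 79 mm, so the underside is about 66 mm. I release it, then press each end with the fingers closed.

Call:
carry_out --twist '[[0,0,0],[0,0,0],[0,0,0],[0,0,-0.0],[0,0,0],[0,0,0],[0,0,0],[0,0,0]]' --offset '[[0,0,0],[0,0,0],[0,0,0],[0,0,-0.03],[0,0,-0.09],[0,0,-0.14],[0,0,-0.14],[0,0,-0.14]]' --claw '[0.72,0.72,0.72,0.72,0.72,0.72,0.3,0]'

```text
time_s: 14.38
eef_pos: [0.4866, 0.1882, 0.1473]
tool_rot: [[0.353, 0.936, -0.0], [0.936, -0.353, -0.0], [-0.0, -0.0, -1.0]]
wrist_force: [0.3, 0.5, -0.0]
gripper_width: 0.0509
gripper_force: 0.0
```

```bash
python3 - <<'E'
from h import *
t=shot("top","t5");s=shot("scene","s5")
st=env.get_state();print(st["eef_pos"],st["wrist_force"],st["gripper_width"])
print(s.max(2)[150:176,246:276])
E
```

```text
[0.48600411 0.18806924 0.14632355] [0.47728118 0.04678736 0.56180835] 0.04356381241561207
[[ 77  82  81  68 111  85  55  54  50  53  53 254 255 255 255 225  78  65
   68  77  95 171 188 233 195 170 170 176 193 201]
 [ 70  75  69  58  58  57  56  62  62  60 111 255 255 255 255 200  65  66
  126 104  72 141 176 255 255 254 254 228 171 167]
 [ 72  75  58  52  54  59  69  76  85  82 238 255 255 255 249 122  37  43
   74  59  41  68 154 255 255 255 255 224 167 170]
 [ 72  63  53  56  58  79  90  93  93  88 255 255 255 255 245 189  98  25
   28  26  28 194 251 255 255 255 251 184 168 169]
 [ 56  52  51  62  68  85  87  80  87 133 255 255 255 255 251 201 106  36
   24  26  22 249 255 255 255 255 243 146 164 168]
 [ 57  54  51  64  80  83  75  78  72 240 255 255 255 255 255 255 255 255
  255 252 247 255 255 255 255 255 200  80  90 108]
 [ 53  53  55  65  76  72  70  75  85 255 255 255 255 255 255 255 255 255
  255 255 255 255 255 255 255 251 124  48  49  57]
 [ 50  50  55  73  80  86  91  80 208 255 255 255 255 255 255 255 255 255
  255 255 255 255 255 255 255 246  95  48  45  43]
 [ 53  64 
[... 1540 characters left out ...]
253 253 255 255 255 255
  255 255 255 252 204 200 255 254 254 254 254 254]
 [ 57  65  77 215 255 255 255 255 255 255 255 255 255 255 255 255 255 255
  255 255 255 249 195 210 254 254 254 254 254 254]
 [ 62  71  78 201 251 253 252 250 253 254 255 255 255 255 255 255 255 255
  255 255 255 236 194 237 237 253 254 254 254 254]
 [ 67  73  96 245 253 244 217 207 219 228 240 245 251 252 251 251 253 254
  255 255 250 206 195 226 242 254 254 254 254 254]
 [ 71  76 160 251 254 240 212 214 215 218 213 205 210 208 213 207 222 227
  236 247 216 193 196 214 251 254 254 254 254 254]
 [ 81  78 219 253 254 238 215 213 215 214 214 206 212 210 209 212 219 212
  191 197 196 195 200 206 252 254 254 254 254 252]]
```

Call:
carry_out --twist '[[0,0,0],[0,0,0],[0,0,0],[0,0,0],[0,0,0],[0,0,0]]' --offset '[[-0.04,0,0],[-0.076,0,0],[-0.076,0,0.04],[-0.076,0,0.08],[-0.076,0,0.104],[-0.076,0,0.104]]' --claw '[0,0,0,0,0,0]'

```text
time_s: 15.22
eef_pos: [0.4725, 0.152, 0.0947]
tool_rot: [[0.354, 0.935, -0.002], [0.935, -0.354, -0.0], [-0.001, -0.002, -1.0]]
wrist_force: [0.9, -1.4, -0.3]
gripper_width: 0.0007
gripper_force: 0.0
```

Call:
carry_out --twist '[[0,0,0],[0,0,0],[0,0,0],[0,0,0],[0,0,0]]' --offset '[[0,0,0.004],[0,0,0.007],[0,0,0.01],[0,0,0.012],[0,0,0.012]]' --claw '[0,0,0,0,0]'

```text
time_s: 15.85
eef_pos: [0.4748, 0.1526, 0.0907]
tool_rot: [[0.353, 0.936, 0.003], [0.936, -0.353, -0.0], [0.001, 0.003, -1.0]]
wrist_force: [2.7, -3.2, 4.3]
gripper_width: 0.0006
gripper_force: 2.5
```

Call:
carry_out --twist '[[0,0,0],[0,0,0],[0,0,0],[0,0,0],[0,0,0]]' --offset '[[0,0,0.002],[0,0,0.004],[0,0,0.006],[0,0,0.007],[0,0,0.007]]' --claw '[0,0,0,0,0]'

```text
time_s: 16.48
eef_pos: [0.4731, 0.1529, 0.0859]
tool_rot: [[0.353, 0.936, -0.001], [0.936, -0.353, 0.0], [-0.0, -0.001, -1.0]]
wrist_force: [1.1, -0.5, 2.4]
gripper_width: 0.0003
gripper_force: 1.2
```

Call:
carry_out --twist '[[0,0,0],[0,0,0],[0,0,0],[0,0,0],[0,0,0]]' --offset '[[0,0,0.002],[0,0,0.004],[0,0,0.006],[0,0,0.008],[0,0,0.008]]' --claw '[0,0,0,0,0]'

```text
time_s: 17.1
eef_pos: [0.4736, 0.1532, 0.0842]
tool_rot: [[0.353, 0.936, 0.0], [0.936, -0.353, 0.001], [0.001, 0.0, -1.0]]
wrist_force: [-8.8, -1.8, 21.5]
gripper_width: 0.0005
gripper_force: 10.9
```

Call:
carry_out --twist '[[0,0,0],[0,0,0],[0,0,0],[0,0,0],[0,0,0],[0,0,0],[0,0,0]]' --offset '[[0,0,-0.03],[0,0,-0.07],[0.07,0,-0.07],[0.152,0,-0.07],[0.152,0,-0.05],[0.152,0,-0.024],[0.152,0,-0.024]]' --claw '[0,0,0,0,0,0,0]'

```text
time_s: 17.98
eef_pos: [0.4984, 0.2225, 0.0919]
tool_rot: [[0.354, 0.935, -0.004], [0.935, -0.354, -0.002], [-0.003, -0.003, -1.0]]
wrist_force: [0.4, 0.8, 0.1]
gripper_width: 0.0005
gripper_force: 0.0
```

Call:
carry_out --twist '[[0,0,0],[0,0,0],[0,0,0],[0,0,0],[0,0,0],[0,0,0]]' --offset '[[0,0,0.004],[0,0,0.007],[0,0,0.01],[0,0,0.012],[0,0,0.014],[0,0,0.014]]' --claw '[0,0,0,0,0,0]'

```text
time_s: 18.73
eef_pos: [0.5002, 0.2238, 0.0871]
tool_rot: [[0.353, 0.936, -0.0], [0.936, -0.353, -0.0], [-0.0, -0.0, -1.0]]
wrist_force: [0.5, -0.2, -0.8]
gripper_width: 0.0004
gripper_force: 0.0
```

Call:
carry_out --twist '[[0,0,0],[0,0,0],[0,0,0],[0,0,0],[0,0,0],[0,0,0]]' --offset '[[0,0,0.002],[0,0,0.004],[0,0,0.006],[0,0,0.008],[0,0,0.01],[0,0,0.01]]' --claw '[0,0,0,0,0,0]'

```text
time_s: 19.48
eef_pos: [0.5004, 0.2239, 0.0842]
tool_rot: [[0.353, 0.936, -0.0], [0.936, -0.353, -0.0], [-0.0, -0.0, -1.0]]
wrist_force: [-9.7, -3.2, 19.6]
gripper_width: 0.0005
gripper_force: 9.4
```

Call:
carry_out --twist '[[0,0,0],[0,0,0],[0,0,0],[0,0,0],[0,0,0],[0,0,0],[0,0,0],[0,0,0],[0,0,0]]' --offset '[[0,0,-0.03],[0,0,-0.05],[-0.08,0,-0.05],[-0.152,0,-0.05],[-0.152,0,-0.03],[-0.152,0,-0.01],[-0.152,0,-0.002],[-0.152,0,0.001],[-0.152,0,0.001]]' --claw '[0,0,0,0,0,0,0,0,0]'

```text
time_s: 20.6
eef_pos: [0.4735, 0.1533, 0.0841]
tool_rot: [[0.352, 0.936, -0.001], [0.936, -0.352, -0.001], [-0.001, -0.001, -1.0]]
wrist_force: [-17.0, -6.7, 31.3]
gripper_width: 0.0005
gripper_force: 15.7
```

Call:
carry_out --twist '[[0,0,0],[0,0,0],[0,0,0],[0,0,0],[0,0,0],[0,0,0],[0,0,0],[0,0,0],[0,0,0]]' --offset '[[0,0,-0.05],[0,0,-0.15],[0,0,-0.25],[0,0,-0.35],[0,0.1,-0.35],[-0.1,0.2,-0.35],[-0.2,0.2,-0.35],[-0.3,0.2,-0.35],[-0.4,0.2,-0.35]]' --claw '[0,0,0,0,0,0,0,0,0]'

```text
time_s: 21.72
eef_pos: [0.4963, -0.0704, 0.256]
tool_rot: [[0.352, 0.936, -0.001], [0.936, -0.352, 0.0], [0.0, -0.001, -1.0]]
wrist_force: [0.7, -0.9, 0.7]
gripper_width: 0.0005
gripper_force: 0.0
```

Call:
carry_out --twist '[[0,0,0],[0,0,0],[0,0,0]]' --offset '[[-0.1,0,0],[-0.2,0,0],[-0.2,0,0]]' --claw '[0,0,0]'

```text
time_s: 22.1
eef_pos: [0.4606, -0.1654, 0.2562]
tool_rot: [[0.357, 0.934, -0.001], [0.934, -0.357, -0.0], [-0.0, -0.0, -1.0]]
wrist_force: [0.7, -0.1, 0.1]
gripper_width: 0.0003
gripper_force: 0.0
```

```bash
python3 - <<'E'
from h import *
t=shot("top","t6");s=shot("scene","s6")
st=env.get_state();print(st["time_s"],st["eef_pos"])
a=cv2.resize(t[190:270,150:240],(450,400),interpolation=cv2.INTER_CUBIC)
b=cv2.resize(s[140:200,235:285],(340,400),interpolation=cv2.INTER_CUBIC)
c=cv2.resize(t[148:238,248:388],(300,190))
o=np.zeros((595,790,3),np.uint8);o[:400,:450]=a;o[:400,450:]=b;o[405:,:300]=c
cv2.imwrite("pics/f.png",o)
E
```

```text
22.2 [ 0.46148865 -0.16284607  0.25630559]
```

View pics/f.png

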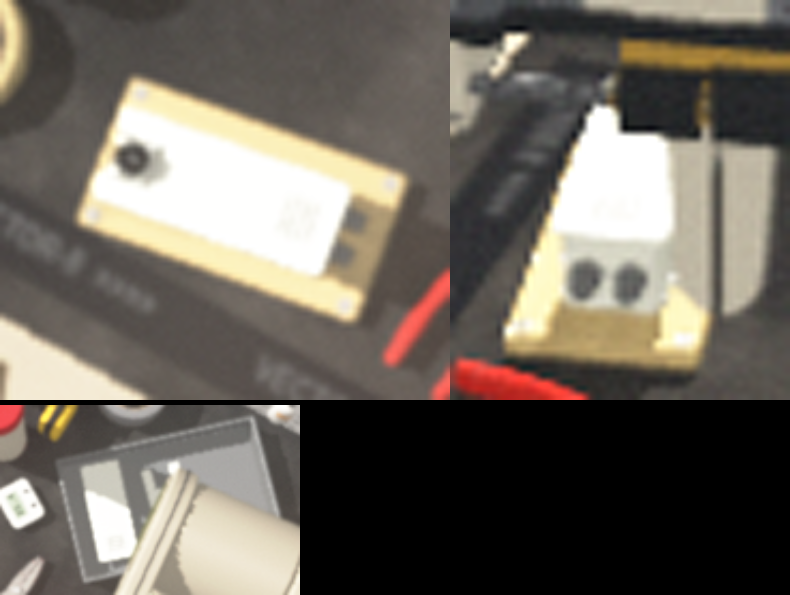

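The final view shows the cover on the box with the notch round the knob at (130,157), aligned with the board. Both ends stopped at the same height (TCP 84.2 mm, rim level) under 20–30 N, and the pliers lie on the desk.

```bash
python3 -c "
from cell import env
print(env.hand_in())"
```

```text
the job is handed in; nothing more can be done
None
```

The job is handed in at about 22 s (no verdict came back): the pliers lie flat on the desk, the fitting cover is on with its notch round the knob and pressed down to rim height at both ends, and the two wrong covers were left in the bin.

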